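Strip the tape bar at the heat-press bench

TASK

Clear the tape bar: first slide the stop collar off the free end of the bar and put it in the small bay of the steel tray, before anything else comes off. Then slide off what is behind it, one after the other: the full tape roll goes into the large bay of the tray, the thin used-up core goes into the open carton (they may hang in either order). Let nothing drop on the bench, and leave the thread cone, the jar and the scraper where they are.

Things in the scene. Friction and masses are not known exactly. Their poses are not given: they have to be found in the camera images.
- bar_tip (a point): centre of the free end face of the horizontal round bar (aluminium, 20 mm diameter, 135 mm above the bench). The bar is fixed and stiff. The point's x axis points outward along the bar, away from its upright: the direction in which things slide off; z is up
- bar_root (a point): point on the bar's axis where it leaves its fixed dark steel upright, 196 mm behind bar_tip. The upright is 14 mm thick along the bar, 50 mm wide and ends 15 mm above the bar's axis; nothing else stands above the bar
- stand: the whole fixed stand (upright, base plate 120 x 120 x 8 mm, bar). Origin on the bench below the bar, 4 mm behind bar_root; x along the bar towards its free end, z up
- collar_center (a point): centre of the loose round steel stop collar, the outermost part on the bar: 46 mm outside diameter, 27 mm bore, 30 mm long along the bar, about 0.12 kg. It has no screw to loosen: it just hangs loosely on the bar (its centre 3.5 mm below the bar's axis) and slides. Its x axis is the bore's axis. 11 to 19 mm of bar is clear between it and the next part, and some 35 mm of bar sticks out beyond it
- roll_center (a point): centre of the loose full roll of paper tape on the bar: 66 mm outside diameter, 27 mm bore, 36 mm long along the bar, about 0.11 kg, hanging 3.5 mm below the bar's axis. x axis = bore axis. It hangs either next to the collar or nearest the upright; 8 to 16 mm lie between roll and core
- core_center (a point): centre of the loose used-up cardboard core on the bar: 44 mm outside diameter, 27 mm bore, 36 mm long along the bar, about 0.03 kg, hanging 3.5 mm below the bar's axis. x axis = bore axis. It hangs in the other of the two places
- tray: fixed open steel tray, 270 mm (its x) x 150 mm (its y), walls 28 mm high and 5 mm thick, floor 4 mm; one divider of the same height, its middle 17.5 mm towards -x from the tray's middle, parts it into a small bay (-x end) and a large bay (+x end). Origin under its middle on the bench, z up
- small_bay (a point): middle of the small bay's floor (4 mm above the bench); the bay is 110 mm (x) x 140 mm (y) inside, axes as the tray's
- large_bay (a point): middle of the large bay's floor (4 mm above the bench); the bay is 145 mm (x) x 140 mm (y) inside, axes as the tray's
- carton: fixed open cardboard carton, 140 x 140 mm outside, 60 mm high, walls 5 mm. Origin under its middle on the bench, z up, axes along its sides
- carton_in (a point): middle of the carton's inner floor (5 mm above the bench); 130 x 130 mm inside, axes as the carton's
- cone: bystander: loose white thread cone, 64 mm diameter, 115 mm high, upright, origin under its middle
- jar: bystander: loose jar with black lid, 66 mm diameter, 90 mm high, upright, origin under its middle
- scraper: bystander: scraper with wooden handle and steel blade, 280 mm long, blade 65 mm wide, 20 mm high, lying flat on the bench between robot and bar stand; origin about its middle, x along its length towards the blade
- table: the bench, 1.3 x 2.7 m; its top is at height 0

How it is judged:
By the outcome, as a careful person would: the job done as asked, in the order asked, and still so for the second after the job is handed in, with the robot touching nothing.
It also fails if it takes over 69 s, if anything falls off the work surface, if the arm or the gripper's body presses on something with over 40 N, if the wrist force passes 120 N, or if a joint passes its speed limit or range.

ROBOT

A 7-joint arm with a two-finger parallel gripper is mounted at the origin on the work surface. World frame = base frame: x ahead of the robot, y to its left, z up, the work surface at z = 0. Lengths are in m, angles in rad, forces in N, time in s.
With the tool pointing down it reaches from about 0.4 to 0.875 m from the base axis. Payload 6.5 kg.
Tool frame: the origin (TCP) lies midway between the tips of the shut fingers; the grasp point (between the pads) lies 19 mm behind it; z points along the fingers, y is the line along which they close (so a half turn about z gives the same grasp; the last joint's range is limited). The gripper opens to 88 mm and grips with 3 to 60 N. Pads are 18 mm wide; open, the fingers measure 123 mm over their backs; the gripper's body (75 mm by 187 mm) begins 45 mm behind the grasp point.
Start: joints at [1.272, 0.536, -0.004, 1.538, 0.003, 1.067, -0.071], TCP at [0.15, -0.632, 0.239] pointing down, gripper open.
Joint ranges: [-2.7, 2.7], [-0.37, 2.16], [-1.27, 1.26], [0.24, 2.4], [-1.31, 4.45], [0.19, 1.91], [-2.76, 2.76]. Speed limits (rad/s): [2.39, 2.39, 3.14, 3.14, 3.14, 3.14, 3.14].

INTERFACE

Orientations are given as a unit quaternion [w, x, y, z].
In Python, from plant import bot gives the robot as it stands. The module is installed in compiled form; this text tells all that it offers.
- The arm moves only by the tool servo_tool, never from a script. Its argument "moves" is text: rows parted by semicolons, each of 5 numbers parted by spaces: the opening, from 0 (shut) to 1 (fully open), then the shift along the tool's x, y, z in mm, then the turn about the tool's z in degrees. In form: claw tx ty tz roll; .... A call has 1 to 10 rows; each row is the pose to reach, as a shift and turn from the pose commanded when the call began, along the tool's axes at that moment; what a row does not reach only later rows make up. A row lasts 1/8 s, in which the tool goes at most 62.5 mm and 10.7 degrees, less where a joint would pass 70% of its speed; a pose out of reach is approached as far as the arm can. A call with a gripper value outside its range is refused whole. The fingers move at their own pace and stop on an object; "newtons" is the grip in N (left out, the last holds). Time passes only in rows, so rows that repeat a pose let the fingers close. It gives the time, the measured TCP pose, the force, the opening and the grip force at its end, in the units of the state.
- bot.observe(): the state, without advancing time (a new reading comes with each control period).
- bot.read_camera(name): name is "scene" or "top" or "wrist"; returns the picture (400x640x3 uint8, red, green, blue); there is no depth.
- bot.camera_params(name): a dict with "fovy" (degrees; the focal length in pixels is half the picture's height over the tangent of half this angle, whatever the lens; pixels are square), "cx", "cy" (the principal point, pixels), "xyz" and "rotation" of the camera in the world; the wrist camera has in their place "T_tool_cam" (4x4, takes a point from camera to tool coordinates, whose origin is the TCP and whose axes are the flange's). Camera axes: x right, y up, looking along -z (the intrinsics and any distortion apply to the point x, -y, -z); pixel columns grow to the right and rows downward; lengths in m; the calibration is good to about 2 mm. A picture is of the moment at which its call begins: read the wrist's pose just before it. camera_params takes no time and is no camera call.
- bot.close_job(): hands the job in; it is judged then, once.
The state is a dict: "time": time; "joint_pos": joint angles; "joint_velocities": joint speeds; "tau": joint torques, N m; "position": TCP position; "eef_rot": TCP orientation; "contact_force": force on the tool from outside, world axes, zero at the start; "wrist_torque": the same for the moment, N m; "width": opening from 0.0 (shut) to 1.0 (fully open); "grip_force": force on a finger pad.
Only numpy, scipy, OpenCV 4.12 (cv2) and the standard library are available. Lean on these libraries where they do the work, as an engineer would, in place of code of your own. Each camera call takes 0.05 s, during which the arm holds its last target. There are 200 camera calls.

## Working session

There is one attempt and no reset: what is moved stays moved. The work goes in short steps, Python scripts to look and compute and a tool call to move; the robot and the scene stay as the last step left them, time stands still between calls to the robot, and variables do not carry over. Pictures are saved under pics/ and viewed, at most 10 in all, crops included, and the job is handed in when it is done.

Besides the shell and the picture viewer there is one more tool, called as name(argument=value, ...) on one line, values as JSON. servo_tool: Moves the arm, as the interface text tells. Its arguments: {"type":"object","properties":{"moves":{"type":"string"},"newtons":{"type":"number"}},"required":["moves"]}

```bash
mkdir -p pics; python3 - <<'E'
from plant import bot
import cv2
s=bot.observe();print({k:s[k] for k in("time","position","eef_rot","width","contact_force")})
for n in("scene","top"):
    im=bot.read_camera(n);cv2.imwrite(f"pics/{n}0.png",im[:,:,::-1]);print(n,bot.camera_params(n))
print(bot.camera_params("wrist"))
E
```

```text
{'time': 0.0, 'position': array([ 0.14978965, -0.63188965,  0.2378578 ]), 'eef_rot': array([-8.36586172e-04,  9.93228851e-01,  1.16171083e-01, -1.73013625e-04]), 'width': 0.9978486853702647, 'contact_force': array([-0.29703262,  0.82694644, -0.29930531])}
scene {'fovy': 50.701267675628856, 'cx': 321.58534436247646, 'cy': 207.2471223500945, 'xyz': array([1.16864498, 0.31686225, 0.77791949]), 'rotation': array([0.47372615, 0.21026544, 0.33882617, 0.78521896])}
top {'fovy': 53.8515528784353, 'cx': 318.0158869761393, 'cy': 197.5637978731882, 'xyz': array([ 0.39372486, -0.02440063,  1.0053019 ]), 'rotation': array([ 0.70784161,  0.05994989, -0.06942019, -0.70039068])}
{'fovy': 61.229904563195824, 'cx': 319.58597044507667, 'cy': 198.83618004521384, 'T_tool_cam': array([[-1.43483883e-04,  9.50328719e-01,  3.11247980e-01,
         8.17597495e-02],
       [ 9.99999626e-01, -1.29262061e-04,  8.55669097e-04,
        -5.94457214e-04],
       [ 8.53399472e-04,  3.11247986e-01, -9.50328345e-01,
        -1.45812164e-01],
       [ 0.00000000e+00,  0.00000000e+00,  0.00000000e+00,
         1.00000000e+00]])}
```

View pics/scene0.png

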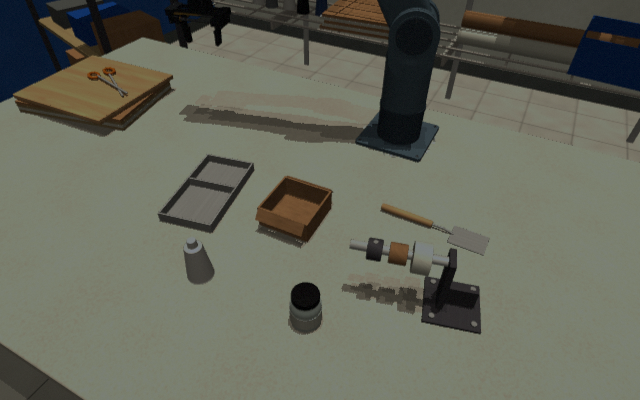

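View pics/top0.png

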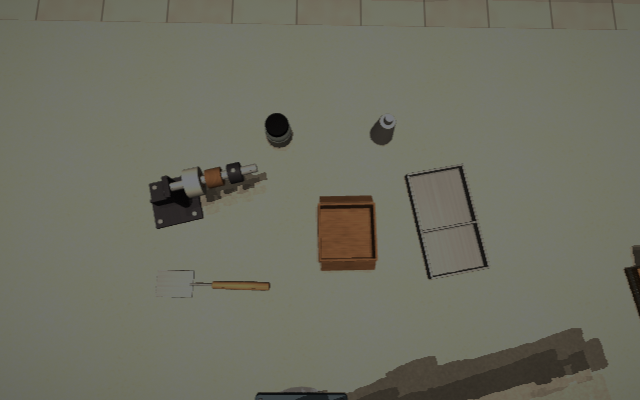

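The scene view shows, from the free end inward, tip (352,244), dark collar (375,248), brown core (399,253), white roll (423,258). In the top view the tip is at (256,168), the carton at (347,234) and the tray at (447,222). The tray's small bay is the end nearer the robot.

```bash
cat > h.py <<'E'
import numpy as np, cv2
from scipy.spatial.transform import Rotation as R
from plant import bot
def q(w): return R.from_quat([w[1],w[2],w[3],w[0]])
def cam(n,s=None):
    p=bot.camera_params(n); f=200/np.tan(np.radians(p["fovy"])/2)
    if n=="wrist":
        T=np.array(p["T_tool_cam"]); Rt=q(s["eef_rot"]).as_matrix()
        return f,p["cx"],p["cy"],Rt@T[:3,3]+s["position"],Rt@T[:3,:3]
    return f,p["cx"],p["cy"],np.array(p["xyz"]),q(p["rotation"]).as_matrix()
def ray(c,u):
    d=c[4]@np.array([(u[0]-c[1])/c[0],-(u[1]-c[2])/c[0],-1.]); return c[3],d/np.linalg.norm(d)
def plane(c,u,z):
    o,d=ray(c,u); return o+d*(z-o[2])/d[2]
def proj(c,P):
    v=c[4].T@(np.asarray(P)-c[3]); return np.array([c[1]-c[0]*v[0]/v[2],c[2]+c[0]*v[1]/v[2]])
def tri(a,u,b,v):
    (o,d),(p,e)=ray(a,u),ray(b,v); s=np.linalg.lstsq(np.c_[d,-e],p-o,rcond=None)[0]
    A,B=o+s[0]*d,p+s[1]*e; return (A+B)/2,np.linalg.norm(A-B)
E
python3 - <<'E'
from h import *
np.set_printoptions(precision=4,suppress=True)
t,s=cam("top"),cam("scene")
for n,a,b in(("tip",(256,168),(352,244)),("collar",(235,173),(375,248)),("core",(213,178),(399,253)),("roll",(193,183),(422,258)),("root",(171,187),(447,261))):
    print(n,*tri(t,a,s,b),plane(t,a,.135))
im=cv2.imread("pics/top0.png");hsv=cv2.cvtColor(im,cv2.COLOR_BGR2HSV)
print("colours",[ (k,hsv[v[1],v[0]]) for k,v in dict(core=(213,178),carton=(347,234),tray=(440,200),bench=(300,300),roll=(190,182),collar=(235,173),wall=(430,277)).items()])
m=((hsv[...,0]<16)&(hsv[...,1]>120)&(hsv[...,2]>40)).astype('uint8')
m2=np.zeros_like(m);m2[190:280,300:390]=m[190:280,300:390]
print("carton box",cv2.minAreaRect(cv2.findNonZero(m2)))
tr=np.array([(406,176),(461,166),(487,267),(430,277)],float)
P=np.array([plane(t,u,.028) for u in tr]);print("tray",P,np.linalg.norm(np.diff(P,axis=0),axis=1),P.mean(0))
print("div",plane(t,(421,232),.028),plane(t,(475,222),.028))
print("carton rim",[plane(t,u,.06) for u in((320,197),(372,197),(376,269),(321,269))])
for n,u,z in(("jar",(277,123),.09),("cone",(388,119),.115),("scr",(269,286),.02),("scr2",(158,283),0.0)):print(n,plane(t,u,z))
for n,u in(("jar",(306,290)),("cone",(194,243))):print(n,plane(s,u,.09 if n=="jar" else .115))
E
```

```text
tip [0.6219 0.1074 0.1332] 0.0018123423587947292 [0.6218 0.1063 0.135 ]
collar [0.6098 0.1539 0.1334] 0.000490191329763799 [0.6094 0.1534 0.135 ]
core [0.5981 0.2024 0.1324] 0.00148707383472741 [0.5972 0.2024 0.135 ]
roll [0.5865 0.2473 0.1298] 0.0018778139805545192 [0.5851 0.2466 0.135 ]
root [0.5755 0.294  0.1353] 0.0021464388264206265 [0.5753 0.2952 0.135 ]
colours [('core', array([ 13, 149, 103], dtype=uint8)), ('carton', array([ 13, 151, 101], dtype=uint8)), ('tray', array([ 19,  35, 117], dtype=uint8)), ('bench', array([ 34,  30, 119], dtype=uint8)), ('roll', array([114,  10, 123], dtype=uint8)), ('collar', array([ 0, 23, 44], dtype=uint8)), ('wall', array([15, 36, 28], dtype=uint8))]
carton box ((346.828125, 232.608642578125), (73.9334945678711, 57.79832458496094), 88.66777801513672)
tray [[ 0.6337 -0.2613  0.028 ]
 [ 0.662  -0.4043  0.028 ]
 [ 0.4062 -0.4539  0.028 ]
 [ 0.3808 -0.3121  0.028 ]] [0.1458 0.2606 0.144 ] [ 0.5207 -0.3579  0.028 ]
div [ 0.4906 -0.2943  0.028 ] [ 0.5172 -0.4313  0.028 ]
carton rim [array([ 0.5704, -0.0411,  0.06  ]), array([ 0.5719, -0.1684,  0.06  ]), array([ 0.3986, -0.1752,  0.06  ]), array([ 0.3974, -0.0449,  0.06  ])]
jar [0.7477 0.0661 0.09  ]
cone [ 0.7521 -0.2014  0.115 ]
scr [0.3556 0.0807 0.02  ]
scr2 [0.3597 0.3582 0.    ]
jar [0.7385 0.0648 0.09  ]
cone [ 0.7599 -0.1924  0.115 ]
```

servo_tool(moves="1 314 -330 0 -45; 1 314 -330 0 -45; 1 314 -330 0 -45; 1 314 -330 0 -45; 1 314 -330 0 -45; 1 314 -330 0 -45; 1 314 -330 0 -45; 1 314 -330 0 -45; 1 629 -659 0 -91; 1 629 -659 0 -91", newtons=15)

```text
time: 1.35
position: [0.4431, -0.1299, 0.2387]
eef_rot: [0.0, 0.766, 0.643, -0.0]
contact_force: [1.2, -0.1, -0.3]
width: 0.999
grip_force: 0.0
```

```bash
cat >> h.py <<'E'
def go(P,yaw):
    "shift in the tool's axes (mm) and roll (deg) from here to P with tool x at yaw"
    s=bot.observe(); Rt=q(s["eef_rot"]).as_matrix()
    y=np.degrees(np.arctan2(Rt[1,0],Rt[0,0])); r=(y-yaw+180)%360-180
    return np.round(Rt.T@(np.array(P)-s["position"])*1000,1),round(r,1)
E
python3 -c "
from h import *
s=bot.observe();print(s['time'],s['position'],s['joint_pos'],go((.61,.154,.238),104))"
```

```text
1.35 [ 0.4430931  -0.12990691  0.23871826] [ 0.63826274  0.25741911 -0.51958514  1.99371104  0.15892935  0.92918566
 -0.13555438] (array([308.4, 115.6,   0.6]), np.float64(-23.9))
```

servo_tool(moves="1 308 116 0 -24; 1 308 116 0 -24; 1 308 116 0 -24; 1 308 116 0 -24; 1 308 116 0 -24; 1 308 116 0 -24; 1 308 116 0 -24; 1 308 116 0 -24; 1 308 116 0 -24")

```text
time: 2.48
position: [0.611, 0.1493, 0.2388]
eef_rot: [0.0, 0.618, 0.786, -0.001]
contact_force: [0.5, -0.2, -0.2]
width: 1.001
grip_force: 0.0
```

```bash
python3 -c "
from h import *
s=bot.observe();print(s['time'],s['position'],s['joint_pos'],go((.61,.154,.238),104))
im=bot.read_camera('wrist');cv2.imwrite('pics/w1.png',im[:,:,::-1])
c=cam('wrist',s)
for P in((.6219,.1074,.135),(.610,.1539,.1315),(.5981,.2024,.1315),(.5865,.2473,.1315),(.5755,.294,.135)):print(proj(c,P))"
```

```text
2.475 [0.6110454  0.14931927 0.23879198] [ 0.11138409  0.57709442 -0.61646216  1.56920306  0.36093784  1.11171278
 -0.35149928] (array([4.8, 0.1, 0.8]), np.float64(-0.3))
[319.4806233  249.10215762]
[318.75391031 191.64501366]
[318.57729859 126.76162961]
[317.5754318  58.7896269]
[317.96410561 -22.64934197]
```

View pics/w1.png

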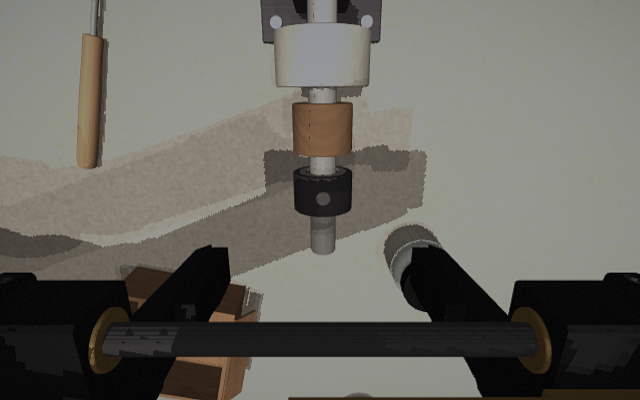

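The wrist view shows the bar running vertically near column 322, with the tip at row 251. The collar spans rows 170–216, the core 102–157 and the roll 23–87. Both parts are clear of the fingers.

```bash
python3 - <<'E'
from h import *
s=bot.observe();c=cam('wrist',s)
im=cv2.imread('pics/w1.png');g=cv2.cvtColor(im,cv2.COLOR_BGR2GRAY);hsv=cv2.cvtColor(im,cv2.COLOR_BGR2HSV)
def bb(m,r):
    x0,y0,x1,y1=r;z=np.zeros_like(m);z[y0:y1,x0:x1]=m[y0:y1,x0:x1]
    k=max(cv2.findContours(z,cv2.RETR_EXTERNAL,cv2.CHAIN_APPROX_NONE)[0],key=cv2.contourArea);return cv2.boundingRect(k)
dark=(g<60).astype('uint8');br=((hsv[...,1]>90)).astype('uint8');wh=((hsv[...,1]<30)&(g>120)).astype('uint8')
for n,m,r in(('collar',dark,(285,160,360,225)),('core',br,(285,95,360,165)),('roll',wh,(265,20,380,95))):
    x,y,w,h=bb(m,r);P=plane(c,(x+w/2-.5,y+h/2-.5),.1315);print(n,(x,y,w,h),P)
for row in(92,235,245):
    l=cv2.GaussianBlur(g,(3,3),0)[row,300:345].astype(int);print(row,l.tolist())
print('tip',plane(c,(322.5,251),.135))
E
```

```text
collar (293, 165, 59, 52) [0.6123076 0.1557498 0.1315   ]
core (292, 102, 61, 55) [0.60098627 0.20176897 0.1315    ]
roll (277, 20, 90, 66) [0.58822083 0.25221383 0.1315    ]
92 [128, 115, 86, 71, 72, 74, 75, 73, 77, 96, 113, 120, 128, 133, 137, 144, 147, 145, 145, 147, 147, 147, 148, 147, 144, 141, 139, 137, 134, 131, 128, 126, 121, 114, 103, 87, 79, 84, 87, 85, 84, 83, 83, 84, 85]
235 [102, 103, 104, 106, 106, 106, 107, 109, 111, 106, 89, 77, 81, 88, 91, 94, 95, 94, 96, 102, 105, 104, 105, 105, 101, 96, 93, 92, 94, 96, 95, 91, 86, 79, 73, 80, 96, 104, 106, 107, 107, 106, 105, 105, 105]
245 [104, 105, 106, 107, 107, 106, 104, 104, 105, 102, 89, 77, 80, 88, 90, 93, 98, 101, 102, 104, 106, 107, 109, 109, 107, 104, 103, 102, 101, 99, 95, 89, 84, 76, 83, 118, 146, 151, 151, 150, 151, 151, 151, 150, 150]
tip [0.62478352 0.10664784 0.135     ]
```

```bash
python3 -c "
from h import *
print(go((.6123,.1552,.1125),104),bot.observe()['time'])"
```

```text
(array([  5.2,   2.5, 126.4]), np.float64(-0.3)) 2.525
```

servo_tool(moves="1 5 2.5 60 0; 1 5 2.5 126 0; 1 5 2.5 126 0; 1 5 2.5 126 0; 0.4 5 2.5 126 0; 0.4 5 2.5 126 0; 0.4 5 2.5 126 0; 0.4 5 2.5 126 0; 0.4 5 2.5 126 0", newtons=15)

```text
time: 3.65
position: [0.6124, 0.157, 0.1128]
eef_rot: [0.0, 0.617, 0.787, -0.0]
contact_force: [-1.2, -0.7, 1.3]
width: 0.52
grip_force: 15.0
```

servo_tool(moves="0.4 0 0 -3.5 0; 0.4 0 0 -3.5 0; 0.4 -12 0 -3.5 0; 0.4 -25 0 -3.5 0; 0.4 -25 0 -3.5 0")

```text
time: 4.28
position: [0.619, 0.13, 0.1159]
eef_rot: [0.0, 0.618, 0.786, -0.001]
contact_force: [-0.3, -0.6, -1.2]
width: 0.517
grip_force: 15.0
```

servo_tool(moves="0.4 -20 0 0 0; 0.4 -40 0 0 0; 0.4 -60 0 0 0; 0.4 -80 0 0 0; 0.4 -80 0 0 0; 0.4 -100 0 -50 0; 0.4 -120 0 -90 0;  0.4 -120 0 -90 0")

```text
time: 5.28
position: [0.6495, 0.0155, 0.2096]
eef_rot: [0.003, 0.618, 0.786, 0.002]
contact_force: [-0.1, -0.2, -1.7]
width: 0.519
grip_force: 15.0
```

```bash
python3 -c "
from h import *
s=bot.observe();print(s['position'],s['contact_force'],s['width'],go((.447,-.375,.21),11.4))"
```

```text
[0.64947847 0.01549272 0.20964142] [-0.10405272 -0.19787896 -1.68419549] 0.5193535215218593 (array([-331.4, -289.3,   -1.7]), np.float64(92.3))
```

servo_tool(moves="0.4 -331 -289 0 92; 0.4 -331 -289 0 92; 0.4 -331 -289 0 92; 0.4 -331 -289 0 92; 0.4 -331 -289 0 92; 0.4 -331 -289 0 92; 0.4 -331 -289 0 92; 0.4 -331 -289 0 92; 0.4 -331 -289 0 92; 0.4 -331 -289 0 92")

```text
time: 6.52
position: [0.4457, -0.3725, 0.2049]
eef_rot: [-0.001, 0.995, 0.104, -0.001]
contact_force: [0.9, -0.5, -1.9]
width: 0.52
grip_force: 15.0
```

```bash
python3 -c "
from h import *
s=bot.observe();print(s['time'],s['position'],s['joint_pos'],go((.447,-.375,.21),11.4))
im=bot.read_camera('wrist');cv2.imwrite('pics/w2.png',im[:,:,::-1])
c=cam('wrist',s)
for P in((.4906,-.2943,.028),(.5172,-.4313,.028),(.6337,-.2613,.028),(.662,-.4043,.028),(.3808,-.3121,.028)):print(proj(c,P))"
```

```text
6.525 [ 0.44565052 -0.37250221  0.20491812] [ 0.76259008  0.46702886 -0.19021501  1.74753956  0.10493778  0.93919426
 -0.83154883] (array([ 0.8,  2.7, -5.1]), np.float64(0.6))
[248.5179923 112.3490086]
[398.87688717 115.05634363]
[233.08015175 -78.64504918]
[417.09185838 -75.85490233]
[250.3852441  223.42167423]
```

View pics/w2.png

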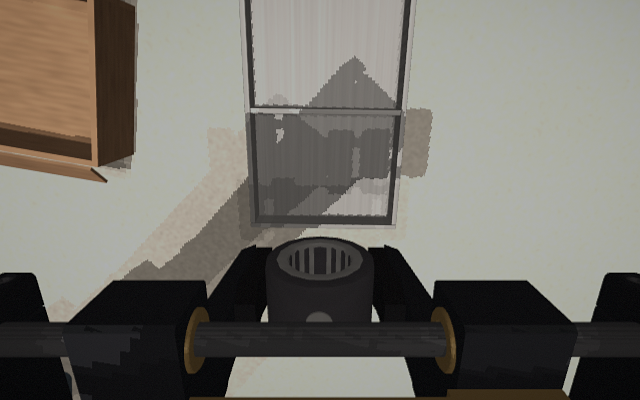

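The wrist view shows the collar held level. The tray's divider is at row 110 (columns 245–403) and the tray's near end at row 228 (columns 249–396).

```bash
python3 - <<'E'
from h import *
s=bot.observe();c=cam('wrist',s)
a,b=[plane(c,u,.028) for u in((244,110),(403,110))]
e,f=[plane(c,u,.028) for u in((249,228),(396,228))]
ex=(a+b-e-f);ex/=np.linalg.norm(ex);yaw=np.degrees(np.arctan2(ex[1],ex[0]))
d=(a+b)/2;sm=d-ex*.0575;lg=d+ex*.075
print(np.linalg.norm(a-b),np.linalg.norm(e-f),np.linalg.norm((a+b-e-f)/2),'small',sm,'large',lg,'yaw',yaw)
print(go((sm[0],sm[1],.012),yaw))
E
```

```text
0.1471721230283604 0.1521313134625813 0.11832742196550929 small [ 0.45089102 -0.37369931  0.028     ] large [ 0.58061183 -0.3467037   0.028     ] yaw 11.755774229951783
(array([  5. ,   2.4, 193.1]), np.float64(0.3))
```

servo_tool(moves="0.4 5 2 60 0; 0.4 5 2 120 0; 0.4 5 2 175 0; 0.4 5 2 196 0; 0.4 5 2 196 0; 0.4 5 2 196 0")

```text
time: 7.32
position: [0.4522, -0.3761, 0.0119]
eef_rot: [0.001, 0.995, 0.103, 0.001]
contact_force: [0.5, 0.7, -1.0]
width: 0.521
grip_force: 15.0
```

servo_tool(moves="0.4 0 0 2 0; 0.4 0 0 2 0; 0.75 0 0 2 0; 0.75 0 0 2 0; 0.75 0 0 2 0; 0.75 0 0 -30 0; 0.75 0 0 -90 0; 0.75 0 0 -150 0; 1 0 0 -200 0; 1 0 0 -200 0")

```text
time: 8.57
position: [0.4531, -0.3768, 0.2146]
eef_rot: [0.003, 0.995, 0.103, 0.003]
contact_force: [0.7, -0.1, 0.2]
width: 0.95
grip_force: 0.0
```

```bash
python3 - <<'E'
from h import *
s=bot.observe();print(s['time'],s['position'],s['width'],s['contact_force'],go((.601,.2022,.21),104))
im=bot.read_camera('wrist');t=bot.read_camera('top')
cv2.imwrite('pics/w3.png',np.hstack([cv2.resize(im,(400,250)),t[130:380,100:500]])[:,:,::-1])
E
```

```text
8.575 [ 0.45310777 -0.37680576  0.21461251] 0.9499987358662608 [ 0.65276788 -0.10255884  0.20463147] (array([ 263.3, -536.5,    2.6]), np.float64(-92.2))
```

View pics/w3.png

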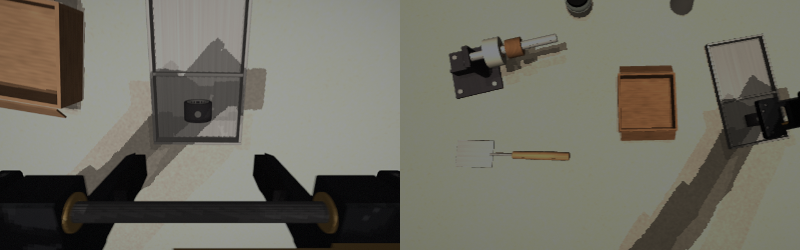

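The collar lies in the small bay at about (198,111) in the left view, and the core and roll are still on the bar. Next is the core.

servo_tool(moves="1 263 -536 0 -92; 1 263 -536 0 -92; 1 263 -536 0 -92; 1 263 -536 0 -92; 1 263 -536 0 -92; 1 263 -536 0 -92; 1 263 -536 0 -92; 1 263 -536 0 -92; 1 263 -536 0 -92; 1 263 -536 0 -92")

```text
time: 9.93
position: [0.5969, 0.2072, 0.2078]
eef_rot: [-0.002, 0.615, 0.789, -0.001]
contact_force: [1.4, -0.7, -0.8]
width: 1.003
grip_force: 0.0
```

servo_tool(moves="1 0 0 0 0; 1 0 0 0 0")

```text
time: 10.18
position: [0.5977, 0.2018, 0.2084]
eef_rot: [-0.001, 0.617, 0.787, -0.002]
contact_force: [0.7, -0.7, -0.8]
width: 0.998
grip_force: 0.0
```

```bash
python3 - <<'E'
from h import *
s=bot.observe();print(s['time'],s['position'],s['width'],s['contact_force'],go((.601,.2022,.1125),104))
E
```

```text
10.175 [0.59770413 0.20181749 0.20844866] 0.9983243817098932 [ 0.65883164 -0.67366006 -0.78389873] (array([-0.3,  3.6, 95.9]), np.float64(-0.2))
```

servo_tool(moves="1 0 3.5 50 0; 1 0 3.5 95 0; 1 0 3.5 95 0; 1 0 3.5 95 0; 0.4 0 3.5 95 0; 0.4 0 3.5 95 0; 0.4 0 3.5 95 0; 0.4 0 3.5 95 0; 0.4 0 3.5 95 0", newtons=8)

```text
time: 11.3
position: [0.6017, 0.2042, 0.1152]
eef_rot: [-0.0, 0.617, 0.787, -0.0]
contact_force: [-0.8, 0.2, 1.4]
width: 0.498
grip_force: 8.0
```

servo_tool(moves="0.4 0 0 -3.5 0; 0.4 0 0 -3.5 0; 0.4 -12 0 -3.5 0; 0.4 -25 0 -3.5 0; 0.4 -25 0 -3.5 0")

```text
time: 11.92
position: [0.6085, 0.1773, 0.1184]
eef_rot: [0.0, 0.618, 0.786, -0.001]
contact_force: [-0.2, -0.2, -0.3]
width: 0.499
grip_force: 8.0
```

servo_tool(moves="0.4 -20 0 0 0; 0.4 -45 0 0 0; 0.4 -70 0 0 0; 0.4 -95 0 0 0; 0.4 -115 0 0 0; 0.4 -115 0 0 0; 0.4 -130 0 -50 0; 0.4 -140 0 -90 0;  0.4 -140 0 -90 0")

```text
time: 13.05
position: [0.6433, 0.045, 0.2123]
eef_rot: [0.002, 0.617, 0.787, 0.002]
contact_force: [0.0, 0.3, 0.2]
width: 0.498
grip_force: 8.0
```

```bash
python3 - <<'E'
from h import *
s=bot.observe();print(s['time'],s['position'],s['width'],s['contact_force'],go((.485,-.107,.21),93))
c=cam('top')
print([plane(c,u,z) for u,z in(((347,233),.06),((347,234),.005))])
E
```

```text
13.05 [0.64329563 0.04496543 0.21226107] 0.4979421523886306 [0.01593258 0.26257285 0.18185222] (array([-109.7, -190. ,    1.1]), np.float64(10.8))
[array([ 0.48314912, -0.10678421,  0.06      ]), array([ 0.48580808, -0.11156693,  0.005     ])]
```

servo_tool(moves="0.4 -110 -190 0 11; 0.4 -110 -190 0 11; 0.4 -110 -190 0 11; 0.4 -110 -190 0 11; 0.4 -110 -190 0 11; 0.4 -110 -190 0 11; 0.4 -110 -190 0 11")

```text
time: 13.92
position: [0.4838, -0.1066, 0.2085]
eef_rot: [-0.0, 0.689, 0.725, 0.0]
contact_force: [0.3, 0.4, -0.3]
width: 0.499
grip_force: 8.0
```

```bash
python3 - <<'E'
from h import *
s=bot.observe();print(s['time'],s['position'],s['width'],s['contact_force'],go((.485,-.108,.02),93))
im=bot.read_camera('wrist');cv2.imwrite('pics/w4.png',im[:,:,::-1])
E
```

```text
13.925 [ 0.48384343 -0.10661332  0.20852493] 0.4994580184341944 [ 0.26430081  0.35317183 -0.26479167] (array([ -1.6,   1. , 188.5]), np.float64(-0.0))
```

View pics/w4.png

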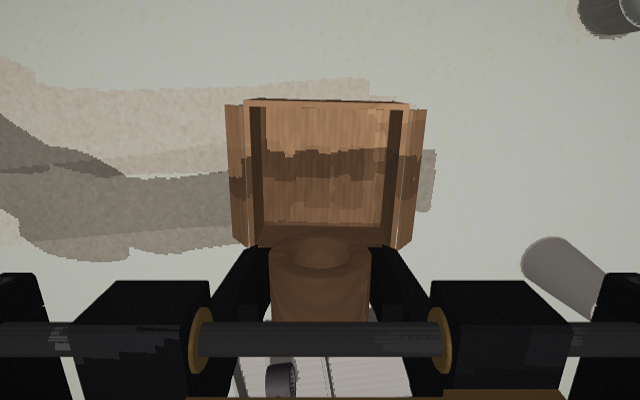

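The wrist view shows the core held level over the carton. The carton's rim runs from about (246,103) to (409,103) at the far (+y) side, and its near inner wall is around row 226–246. Flaps hang outward on both x sides.

```bash
python3 - <<'E'
from h import *
s=bot.observe();c=cam('wrist',s)
a,b,e=[plane(c,u,.06) for u in((246,102),(409,102),(325,246))]
print(a,b,np.linalg.norm(a-b),e,np.linalg.norm((a+b)/2-e))
f,g,h=[plane(c,u,.005) for u in((262,222),(384,222),(322,222))];print(f,g,np.linalg.norm(f-g))
m=((a+b)/2+e)/2;print(m,go((m[0],m[1],.02),93))
E
```

```text
[ 0.41914646 -0.03899498  0.06      ] [ 0.5555556 -0.0319537  0.06     ] 0.1365907485584581 [ 0.49276727 -0.1683383   0.06      ] 0.13297430459060247
[ 0.42351109 -0.16930796  0.005     ] [ 0.55902673 -0.16233703  0.005     ] 0.13569481518167506
[ 0.49005915 -0.10190632  0.06      ] (array([  4.4,   6.5, 188.5]), np.float64(-0.0))
```

servo_tool(moves="0.4 4 6 50 0; 0.4 4 6 110 0; 0.4 4 6 165 0; 0.4 4 6 195 0; 0.4 4 6 195 0; 0.4 4 6 195 0; 0.4 4 6 195 0")

```text
time: 14.85
position: [0.4899, -0.1041, 0.0151]
eef_rot: [0.001, 0.689, 0.724, 0.001]
contact_force: [0.2, -0.1, -0.5]
width: 0.497
grip_force: 8.0
```

servo_tool(moves="0.7 0 0 0 0; 0.7 0 0 0 0; 0.7 0 0 0 0; 0.7 0 0 -30 0; 0.7 0 0 -90 0; 0.7 0 0 -150 0; 1 0 0 -200 0; 1 0 0 -200 0")

```text
time: 15.85
position: [0.4912, -0.1043, 0.2173]
eef_rot: [0.003, 0.69, 0.724, 0.002]
contact_force: [-0.1, -0.1, -0.2]
width: 0.903
grip_force: 0.0
```

```bash
python3 - <<'E'
from h import *
s=bot.observe();print(s['time'],s['position'],s['width'],s['contact_force'],go((.600,.205,.22),104))
im=bot.read_camera('wrist');t=bot.read_camera('top')
cv2.imwrite('pics/w5.png',np.hstack([cv2.resize(im,(400,250)),t[130:380,100:500]])[:,:,::-1])
E
```

```text
15.85 [ 0.49123656 -0.10431836  0.21729155] 0.9031931940948105 [-0.11402535 -0.05827375 -0.24048685] (array([303.6, 123.8,  -2.6]), np.float64(-11.2))
```

View pics/w5.png

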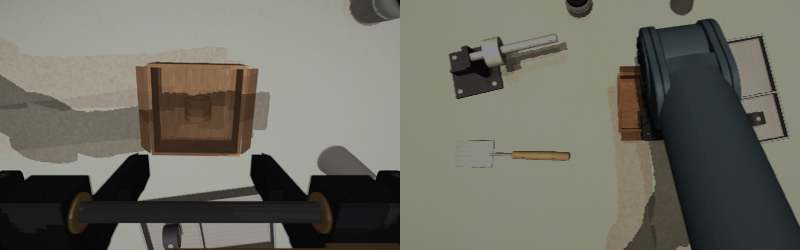

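The core lies in the carton at about (198,107) in the left view, and the roll is alone on the bar. Next is the roll.

servo_tool(moves="1 350 122 -3 -11; 1 350 122 -3 -11; 1 350 122 -3 -11; 1 350 122 -3 -11; 1 350 122 -3 -11; 1 350 122 -3 -11; 1 350 122 -3 -11; 1 350 122 -3 -11; 1 350 122 -3 -11; 1 350 122 -3 -11")

```text
time: 17.2
position: [0.5937, 0.2499, 0.2165]
eef_rot: [0.0, 0.618, 0.786, -0.0]
contact_force: [-0.5, 0.3, -0.0]
width: 0.999
grip_force: 0.0
```

```bash
python3 - <<'E'
from h import *
s=bot.observe();print(s['time'],s['position'],s['width'],go((.588,.252,.1125),104))
im=bot.read_camera('wrist');c=cam('wrist',s)
g=im.max(2).astype(int);h=cv2.cvtColor(im,cv2.COLOR_RGB2HSV)
print(proj(c,(.588,.252,.1315)))
cv2.imwrite('pics/w6.png',im[:,:,::-1])
E
```

```text
17.2 [0.59367543 0.24987721 0.21648252] 0.9986909473866034 (array([  3.5,  -5. , 104. ]), np.float64(-0.3))
[311.64525034 202.43015046]
```

View pics/w6.png

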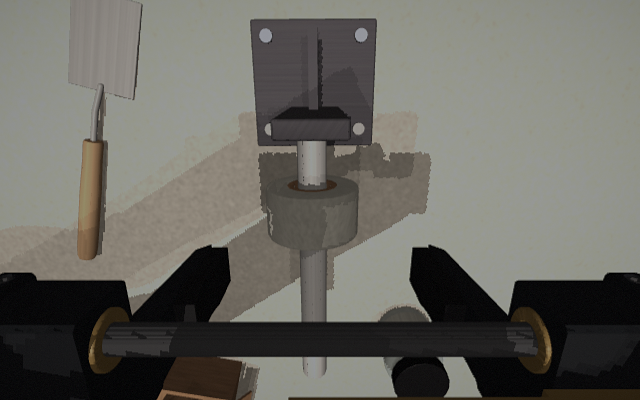

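The wrist view shows the roll centred on column 312. Its upright-side face has its bore at about row 187, and its tip-side top edge is at row 249.

```bash
python3 - <<'E'
from h import *
s=bot.observe();c=cam('wrist',s)
e=np.array([np.cos(np.radians(104)),np.sin(np.radians(104)),0])
for u,z in(((312,180),.1645),((312,249),.1645),((312,183),.145),((313,140),.15),((314,376),.135)):
    P=plane(c,u,z);print(u,P,'along',(P-np.array([.588,.252,.1315]))@e*1000)
E
```

```text
(312, 180) [0.58307889 0.27740448 0.1645    ] along 25.8403836737994
(312, 249) [0.5937244  0.23244726 0.1645    ] along -20.35679895599216
(312, 183) [0.58435895 0.27022584 0.145     ] along 18.565306903750788
(313, 140) [0.57832345 0.29888482 0.15      ] along 47.83311450713784
(314, 376) [0.62586972 0.10143399 0.135     ] along -155.25506915390395
```

servo_tool(moves="1 3 -5 0 0; 1 3 -5 40 0; 1 3 -5 80 0; 1 3 -5 104 0; 1 3 -5 104 0; 1 3 -5 104 0; 0.6 3 -5 104 0; 0.6 3 -5 104 0; 0.6 3 -5 104 0; 0.6 3 -5 104 0", newtons=15)

```text
time: 18.5
position: [0.5882, 0.2534, 0.1133]
eef_rot: [0.0, 0.617, 0.787, 0.0]
contact_force: [-1.4, -0.1, 5.0]
width: 0.746
grip_force: 15.0
```

servo_tool(moves="0.6 0 0 -3.5 0; 0.6 0 0 -3.5 0; 0.6 -12 0 -3.5 0; 0.6 -25 0 -3.5 0; 0.6 -25 0 -3.5 0")

```text
time: 19.12
position: [0.5946, 0.2264, 0.1158]
eef_rot: [0.0, 0.618, 0.786, -0.001]
contact_force: [0.1, -0.7, -0.5]
width: 0.75
grip_force: 15.0
```

servo_tool(moves="0.6 0 0 -1.5 0; 0.6 -20 0 -1.5 0; 0.6 -40 0 -1.5 0; 0.6 -60 0 -1.5 0; 0.6 -60 0 -1.5 0")

```text
time: 19.75
position: [0.6091, 0.1673, 0.1174]
eef_rot: [0.001, 0.619, 0.786, -0.001]
contact_force: [-0.2, -0.0, -1.7]
width: 0.75
grip_force: 15.0
```

servo_tool(moves="0.6 -20 0 0 0; 0.6 -45 0 0 0; 0.6 -70 0 0 0; 0.6 -95 0 0 0; 0.6 -115 0 0 0; 0.6 -115 0 0 0; 0.6 -130 0 -50 0; 0.6 -140 0 -90 0;  0.6 -140 0 -90 0")

```text
time: 20.88
position: [0.6437, 0.036, 0.2113]
eef_rot: [0.002, 0.617, 0.787, 0.002]
contact_force: [0.4, 0.2, -1.3]
width: 0.746
grip_force: 15.0
```

```bash
python3 - <<'E'
from h import *
s=bot.observe();print(s['time'],s['position'],s['width'],s['contact_force'],go((.581,-.347,.21),11.7))
E
```

```text
20.875 [0.64367    0.0360252  0.21125631] 0.7463601205310373 [ 0.35755192  0.19192575 -1.27848461] (array([-356.9, -152.5,    0.4]), np.float64(92.1))
```

servo_tool(moves="0.6 -357 -152 0 92; 0.6 -357 -152 0 92; 0.6 -357 -152 0 92; 0.6 -357 -152 0 92; 0.6 -357 -152 0 92; 0.6 -357 -152 0 92; 0.6 -357 -152 0 92; 0.6 -357 -152 0 92; 0.6 -357 -152 0 92; 0.6 -357 -152 0 92")

```text
time: 22.12
position: [0.5794, -0.3463, 0.2064]
eef_rot: [-0.001, 0.995, 0.105, -0.001]
contact_force: [-1.2, -0.2, -0.8]
width: 0.744
grip_force: 15.0
```

```bash
python3 - <<'E'
from h import *
s=bot.observe();print(s['time'],s['position'],s['width'],s['contact_force'],go((.581,-.347,.022),11.7))
E
```

```text
22.125 [ 0.57942822 -0.3463045   0.20643143] 0.7442533120582353 [-1.16862018 -0.1761033  -0.79054719] (array([  1.6,   1.3, 184.4]), np.float64(0.3))
```

servo_tool(moves="0.6 1 1 50 0; 0.6 1 1 110 0; 0.6 1 1 165 0; 0.6 1 1 186 0; 0.6 1 1 186 0; 0.6 1 1 186 0; 0.6 1 1 186 0")

```text
time: 23.0
position: [0.5817, -0.3497, 0.0236]
eef_rot: [0.001, 0.995, 0.103, 0.001]
contact_force: [-0.1, 0.0, -1.1]
width: 0.746
grip_force: 15.0
```

servo_tool(moves="0.6 0 0 3 0; 0.6 0 0 4 0; 0.6 0 0 4 0; 0.9 0 0 4 0; 0.9 0 0 4 0; 0.9 0 0 4 0; 0.9 0 0 -30 0; 0.9 0 0 -90 0; 0.9 0 0 -150 0; 0.9 0 0 -200 0")

```text
time: 24.25
position: [0.5809, -0.3491, 0.2245]
eef_rot: [0.001, 0.995, 0.103, 0.001]
contact_force: [0.6, -0.8, -0.6]
width: 0.899
grip_force: 0.0
```

servo_tool(moves="0.9 -50 50 -20 0; 0.9 -100 100 -20 0; 0.9 -130 150 -20 0; 0.9 -130 200 -20 0; 0.9 -130 200 -20 0; 0.9 -130 200 -20 0")

```text
time: 25.0
position: [0.4948, -0.5703, 0.2413]
eef_rot: [-0.001, 0.995, 0.103, 0.0]
contact_force: [0.6, 0.6, 0.8]
width: 0.895
grip_force: 0.0
```

```bash
python3 - <<'E'
from h import *
s=bot.observe();print(s['time'],s['position'],s['width'],s['contact_force'])
sc=bot.read_camera('scene');t=bot.read_camera('top')
cv2.imwrite('pics/f.png',np.hstack([sc[130:350,120:520],t[90:310,120:520]])[:,:,::-1])
E
```

```text
25.0 [ 0.49477758 -0.57029397  0.24125716] 0.8954097141278475 [0.5637616  0.64892531 0.83656034]
```

View pics/f.png

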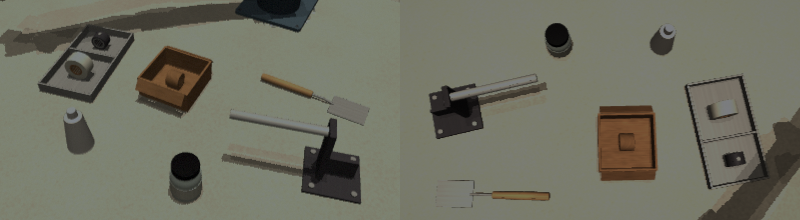

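The final views show the bar empty, the collar in the small bay (735,159), the roll in the large bay (722,108) and the core in the carton (627,142). The cone, jar and scraper have not moved.

```bash
python3 -c "
from plant import bot
print(bot.close_job())"
```

```text
the job is handed in; nothing more can be done
None
```

The job is handed in at 25 s: the collar came off first and lies in the small bay, the core is in the carton, the roll is in the large bay, and nothing was dropped or disturbed.

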